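# Load a concrete specimen copper face down and set the probe arm over it

### The arm

A 6-joint arm with a two-finger parallel gripper is mounted at the origin on the work surface. World frame = base frame: x ahead of the robot, y to its left, z up, the work surface at z = 0. Lengths are in mm, angles in rad, forces in N, time in s.
With the tool pointing down it reaches from about 350 to 775 mm from the base axis. Payload 7.3 kg.
Tool frame: the origin (TCP) lies at the very end of the fingers, on their centre line; the grasp point (between the pads) lies 19 mm behind it; z points along the fingers, y is the line along which they close (so a half turn about z gives the same grasp; the last joint's range is limited). The gripper opens to 92 mm and grips with 3 to 60 N. Pads are 19 mm wide; open, the fingers measure 130 mm over their backs; the gripper's body (75 mm by 190 mm) begins 47 mm behind the grasp point.
Start: joints at [-1.384, 0.342, 1.524, -0, 1.275, -0.146], TCP at [171.535, -496.206, 226.741] pointing down, gripper open.
Joint ranges: [-2.53, 2.53], [-0.77, 2.02], [0.04, 2.7], [-1, 4.14], [0.28, 2.66], [-3.11, 3.11]. Speed limits (rad/s): [2.57, 2.57, 3.14, 3.14, 3.14, 3.14].

### API

Orientations are given as [roll, pitch, yaw] about the fixed x, y, z axes, in that order (R = Rz(yaw) Ry(pitch) Rx(roll)).
In Python, from plant import bot gives the robot as it stands.
- The arm moves only by the tool jog_arm, never from a script. Its argument "targets" is a list of rows, each an object with "xyz": the shift along the tool's x, y, z as a fraction of full scale, a list of three; "spin": the turn about the tool's z as a fraction of full scale. In form: [{"xyz": [x, y, z], "spin": spin}, ...]. A call has exactly 10 rows; each row shifts and turns the commanded pose from where the row before left it, along the tool's axes as they then stand; what a row does not reach is not made up. Full scale, the value 1, is 80 mm for a shift and 0.1 rad for a turn. A row lasts 1/8 s, in which the tool goes at most 62.5 mm and 10.7 degrees, less where a joint would pass 70% of its speed; a pose out of reach is approached as far as the arm can. A call with a number of a shift or a turn outside -1 to 1 is refused whole. A call with a gripper value outside its range is refused whole. "gripper" is the opening in per cent of the stroke, from 0 (shut) to 100 (fully open), set as the call begins (left out, the last holds). The fingers move at their own pace and stop on an object; the grip force is fixed at half the most. Time passes only in rows, so rows that do not move let the fingers close, or fill a call up. It gives the time, the measured TCP pose, the force, the opening and the grip force at its end, in the units of the state.
- bot.get_obs(): the state, without advancing time (a new reading comes with each control period).
- bot.capture(name): name is "side" or "top"; returns the picture (480x640x3 uint8, blue, green, red); there is no depth.
- bot.get_calibration(name): a dict with "vfov" (degrees; the focal length in pixels is half the picture's height over the tangent of half this angle, whatever the lens; pixels are square), "cx", "cy" (the principal point, pixels), "k1" (the pictures are not rectified: a ray, as slopes to the right and down, at radius r is drawn at 1 + k1 r^2 times it, then the intrinsics apply), "eye" and "rotation" of the camera in the world. Camera axes: x right, y down, z forward; pixel columns grow to the right and rows downward; lengths in mm; the calibration is good to about 2 mm. A picture is of the moment at which its call begins. get_calibration takes no time and is no camera call.
- bot.close_job(): hands the job in; it is judged then, once.
The state is a dict: "time": time; "joint_positions": joint angles; "dq": joint speeds; "tau": joint torques, N m; "tool_pos": TCP position; "tcp_rot": TCP orientation; "contact_force": force on the tool from outside, world axes, zero at the start; "moment": the same for the moment, N m; "grip_width": finger opening in mm; "finger_force": force on a finger pad.
Only numpy, scipy, OpenCV 4.12 (cv2) and the standard library are available. Lean on these libraries where they do the work, as an engineer would, in place of code of your own. Each camera call takes 0.05 s, during which the arm holds its last target. There are 200 camera calls.

### The job

Take the concrete specimen that stands on end in the blue drip tray and lay it in the pocket of the grey test cell with its copper face down on the contacts, fully home and flat; set it down gently, do not drop it. Then swing the cell's probe arm round by its orange knob until the probe stands over the middle of the specimen, and let go. The arm may be moved aside first if it is in the way; leave the beaker, the wash bottle, the pliers and the cutter where they are.

Things in the scene. Friction and masses are not known exactly. Their poses are not given: they have to be found in the camera images.
- specimen: Loose grey concrete block, 100 x 56 x 40 mm, about 0.54 kg; one of its two large faces is a copper plate. It starts standing on end. Origin: middle of the end it first stands on. z runs along its 100 mm length (up at the start), y along the 56 mm width, x through the thickness and out of the copper face: laid as wanted, x points straight down.
- specimen_mid (a point): Centre of the concrete block, 50 mm along its z from its origin; axes as the block's.
- tray: Shallow blue plastic drip tray, fixed, 150 x 150 x 16 mm, walls and floor 4 mm. Origin: centre of its underside. The specimen stands on its floor, 4 mm above the bench.
- cell: Grey test cell, fixed: base plate 240 x 120 x 10 mm, from x = -80 to +160 mm in its own frame. Origin: under the pocket's centre, at bench height; x along the pocket and away from the green mark, z up. At x = +100 mm a 24 mm steel post, 87 mm high, carries the probe arm. The pocket's raised white floor, with copper contacts, is only 46 mm wide: fingers fit beside it.
- cell_pocket (a point): Centre of the pocket's floor, 20 mm above the bench; axes as the cell's. Pocket 106 mm long (x) by 62 mm wide (y), open above; black end walls and four corner walls, 6 mm thick, rise to 12 mm above its floor. Between the corner walls each long side is open over 66 mm for the fingers, down to the base plate. Either end of the block may point either way.
- probe_arm (a joint): Angle of the probe arm about the cell's vertical post, rad. 0: the arm lies over the pocket's centre line along the cell's -x, its probe over the pocket's centre. Grows counter-clockwise seen from above (the arm goes to the cell's -y side). Stops at -0.5 and 1.8; stiff, stays where left. Aluminium bar 16 mm wide, 10 mm thick, its underside 89 mm above the bench.
- probe_knob (a point): Centre of the orange round knob to hold the arm by: upright, 24 mm across, 45 mm tall, from 99 to 144 mm above the bench, 100 mm from the hinge axis. This point is 122 mm above the bench.
- probe_tip (a point): Foot of the amber probe (14 mm across) that hangs from the arm straight below the knob, 70 mm above the bench, 10 mm clear of a seated specimen.
- probe_hinge (a point): Point on the vertical hinge axis of the probe arm, at the height of probe_knob.
- beaker: Loose glass beaker, leave alone: 72 mm across, 90 mm tall, origin at the centre of its underside, z up.
- wash_bottle: Loose white bottle with a red cap, leave alone: 64 mm across, 150 mm tall, origin at the centre of its underside, z up.
- pliers: Loose pliers with yellow handles lying flat, leave alone: about 150 mm long, 66 mm wide, 16 mm high, handles to its -x, origin under the pivot.
- cutter: Loose cutter with red handles lying flat, leave alone: about 185 mm long, 66 mm wide, 16 mm high, handles to its -x, origin under the pivot.
- supply: White bench power supply, fixed, 200 (x) x 110 (y) mm, 150 mm tall, its carrying handle up to 172 mm. Origin: centre of its underside.

How it is judged (in metres and radians):
On the way, in this order (a step that is already met when the one before it is completed fails the run):
1. the specimen lies in the pocket, copper face down, home, flat and let go (horizontal distance between specimen_mid and cell_pocket below 0.007 m and z of specimen_mid in the frame of cell_pocket between 0.016 and 0.023 m and angle between specimen's own x axis and vertical above 3.06 rad and angle between the z axis of specimen and the x axis of cell, either way round below 0.12 rad and contact force between specimen and the fingers below 0.05 N and linear speed of specimen below 0.02 m/s), for 0.2 s.
2. then the probe is swung to stand over the middle of the specimen (horizontal distance between probe_tip and specimen_mid below 0.015 m and velocity of joint probe_arm between -0.05 and 0.05 rad/s), for 0.2 s.
At the end, for the whole second after the job is handed in: Specimen in the pocket, copper face down, level within 0.08 rad, along the pocket within 0.12 rad, centre within 7 mm of the pocket centre and 16 to 23 mm above its floor, released, at rest; the probe tip still and within 15 mm, seen from above, of the specimen centre (all of step 1 and all of step 2); the robot touches nothing.
It fails at once if a bystander (beaker, wash bottle, pliers, cutter) is moved more than 30 mm (distance of any of beaker, wash_bottle, pliers, cutter from where it was at the start of the episode above 0.03 m).
It fails at once if the beaker or the wash bottle is tipped over (angle between any of beaker, wash_bottle's own z axis and vertical above 0.5 rad).
It fails at once if the specimen is dropped or driven into the cell (over 0.35 m/s within 40 mm of seated) (horizontal distance between specimen_mid and cell_pocket below 0.04 m and z of specimen_mid in the frame of cell_pocket below 0.06 m and linear speed of specimen above 0.35 m/s).
It also fails if it takes over 69 s, if anything falls off the work surface, if the arm or the gripper's body presses on something with over 40 N, if the wrist force passes 120 N, or if a joint passes its speed limit or range.

## Working session

There is one attempt and no reset: what is moved stays moved. The work goes in short steps, Python scripts to look and compute and a tool call to move; the robot and the scene stay as the last step left them, time stands still between calls to the robot, and variables do not carry over. Pictures are saved under pics/ and viewed, at most 10 in all, crops included, and the job is handed in when it is done.

Besides the shell and the picture viewer there is one more tool, called after "Emit:" as name([rows], argument=value, ...), one row to a line, values as JSON. jog_arm: Moves the arm, as the interface text tells. Shift numbers are shares of 80 mm and turn numbers shares of 0.1 rad, none past 1 either way. Its arguments: {"type":"object","properties":{"targets":{"type":"array","items":{"type":"object","properties":{"xyz":{"type":"array","items":{"type":"number"}},"spin":{"type":"number"}}}},"gripper":{"type":"number"}},"required":["targets"]}

```bash
mkdir -p pics; python3 - <<'E'
from plant import bot
import cv2
for n in("side","top"):
    c=bot.get_calibration(n);print(n,c)
    cv2.imwrite(f"pics/{n}0.png",bot.capture(n))
print(bot.get_obs())
E
```

```text
side {'vfov': 47.33725111936832, 'cx': 318.2207034205777, 'cy': 242.729856299136, 'k1': -0.0788378911122776, 'eye': array([131.03410789, 933.40739055, 708.86757642]), 'rotation': array([-2.12341235,  0.01545723, -2.66682014])}
top {'vfov': 55.18367217386169, 'cx': 317.58251539305263, 'cy': 243.8833229684171, 'k1': -0.11952347519910356, 'eye': array([468.03222776,  39.57461033, 948.91178597]), 'rotation': array([-2.97413831e+00,  3.38336412e-04, -1.54427304e+00])}
{'time': 0.1, 'joint_positions': array([-1.38398902e+00,  3.42646590e-01,  1.52489664e+00, -2.18996428e-05,
        1.27538492e+00, -1.46025056e-01]), 'dq': array([ 0.00165747, -0.00099422, -0.00300024, -0.00092385, -0.00026886,
        0.00059081]), 'tau': array([ 1.58597657e-03, -4.32004666e+01, -2.44694102e+01,  7.19038839e-02,
        5.26355475e-02, -3.66833603e-05]), 'tool_pos': array([ 171.46556573, -495.84194172,  226.12648016]), 'tcp_rot': array([-3.14026833e+00, -1.73603323e-04,  3.32838641e-01]), 'contact_force': array([-0.0213967 , -0.68738653,  0.28606755]), 'moment': array([ 0.03701135, -0.00084965,  0.00396393]), 'finger_force': 0.0, 'grip_width': 91.5628638692006}
```

View pics/side0.png

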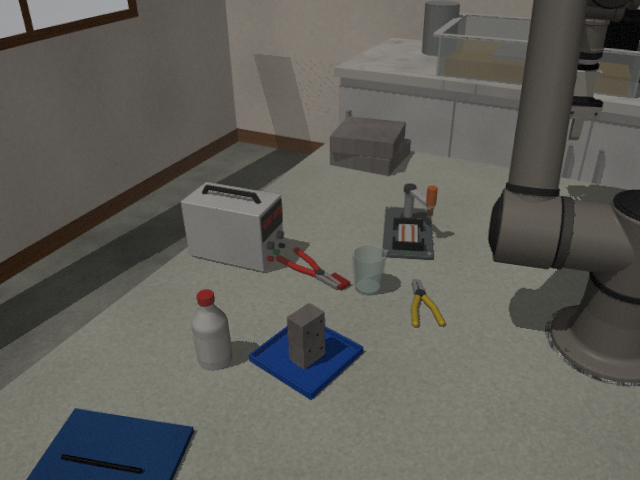

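View pics/top0.png

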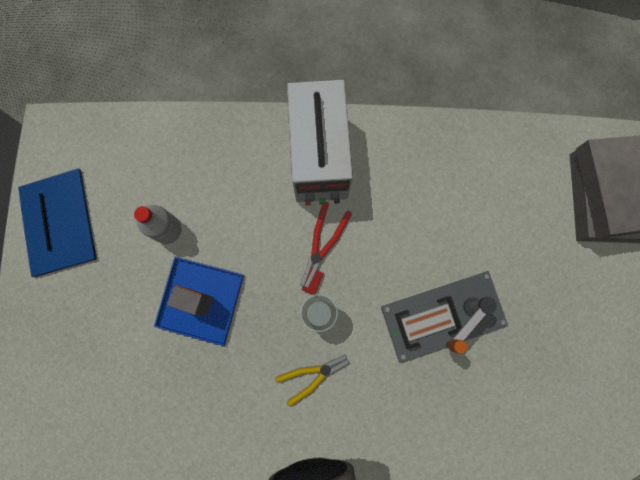

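```bash
python3 - <<'E'
import cv2,numpy as np
t=cv2.imread("pics/top0.png");s=cv2.imread("pics/side0.png")
a=cv2.resize(t[250:350,145:250],None,fx=3.8,fy=3.8,interpolation=2)[:300]
a=cv2.resize(t[250:350,145:250],(400,300),interpolation=2) if 0 else cv2.resize(t[252:352,148:248],(400,400),interpolation=2)
b=cv2.resize(s[296:396,258:358],(400,400),interpolation=2)
cv2.imwrite("pics/z1.png",cv2.convertScaleAbs(np.hstack([a,b]),alpha=1.5))
a=cv2.resize(t[262:367,375:515],(400,300),interpolation=2)
b=cv2.resize(s[175:265,370:450],(400,450),interpolation=2)
c=np.zeros((450,800,3),np.uint8);c[:300,:400]=a;c[:,400:]=b
cv2.imwrite("pics/z2.png",cv2.convertScaleAbs(c,alpha=1.5))
E
```

```text
(no output)
```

View pics/z1.png

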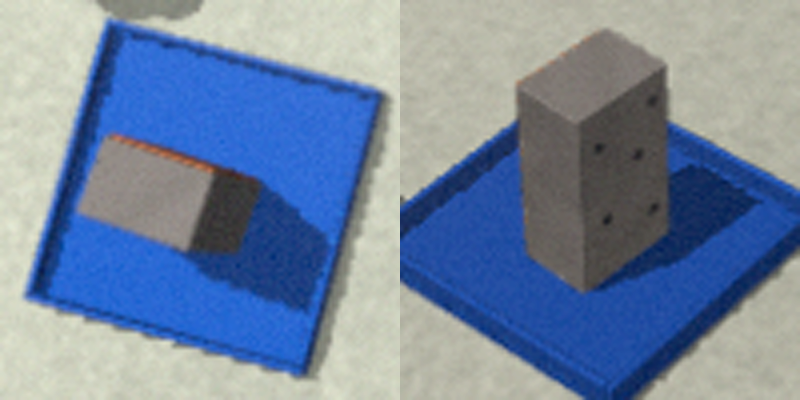

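View pics/z2.png

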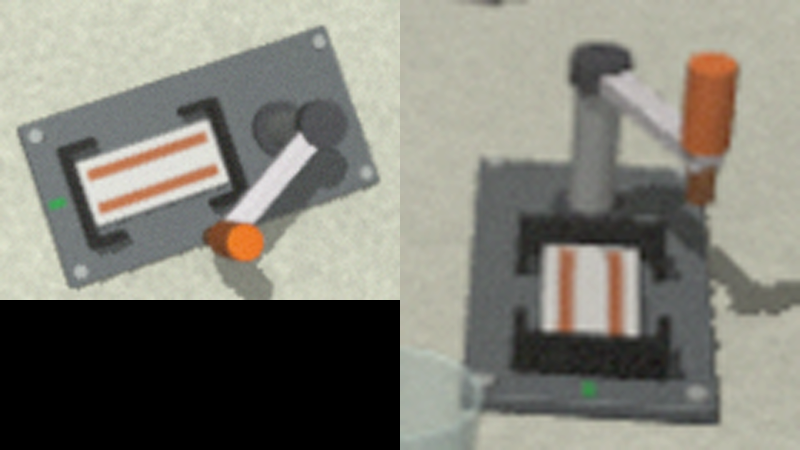

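```bash
cat > h.py <<'E'
import numpy as np,cv2
from scipy.spatial.transform import Rotation as R
from plant import bot
C={n:bot.get_calibration(n) for n in("side","top")}
def ray(n,p):
    c=C[n];f=240/np.tan(np.radians(c["vfov"]/2))
    d=(np.array(p,float)-[c["cx"],c["cy"]])/f
    s=d.copy()
    for _ in range(20): s=d/(1+c["k1"]*(s@s))
    v=R.from_euler("xyz",c["rotation"]).as_matrix()@[*s,1];return c["eye"],v/np.linalg.norm(v)
def atz(n,p,z):
    e,v=ray(n,p);return (e+v*(z-e[2])/v[2])
def tri(pt,ps):
    A=[];b=[]
    for n,p in(("top",pt),("side",ps)):
        e,v=ray(n,p);M=np.eye(3)-np.outer(v,v);A.append(M);b.append(M@e)
    return np.linalg.lstsq(np.vstack(A),np.hstack(b),rcond=None)[0]
E
cat > m.py <<'E'
from h import *
np.set_printoptions(precision=1,suppress=True)
T=lambda u,v:(148+u/4,252+v/4);S=lambda u,v:(258+(u-400)/4,296+v/4)
TC=lambda u,v:(375+u/2.857,262+v/2.857);SC=lambda u,v:(370+(u-400)/5,175+v/5)
tt=[(107,135),(215,168),(188,250),(78,212)]
print("block top",*[atz("top",T(*p),104) for p in tt])
ss=[(518,85),(605,30),(667,65),(580,124)]
print("side",*[atz("side",S(*p),104) for p in ss])
print("foot top",*[atz("top",T(*p),4) for p in [(258,180),(240,253)]])
print("foot side",*[atz("side",S(*p),4) for p in [(585,292),(667,237),(527,252)]])
print("tray top",*[atz("top",T(*p),16) for p in [(108,20),(385,92),(305,375),(27,297)]])
print("plate",*[atz("top",TC(*p),10) for p in [(18,127),(325,25),(380,183),(75,290)]])
print("floor",*[atz("top",TC(*p),20) for p in [(75,160),(205,120),(228,182),(105,226)]])
print("floor side",*[atz("side",SC(*p),20) for p in [(543,245),(638,245),(640,335),(543,330)]])
print("knob tri",tri(TC(245,242),SC(712,62)),"hub",tri(TC(323,120),SC(601,55)))
print("green",tri(TC(57,203),SC(588,389)))
E
python3 m.py
```

```text
block top [524.8 307.3 104. ] [511.2 255.3 104. ] [473.1 265.6 104. ] [488.6 318.6 104. ]
side [523.4 306.7 104. ] [507.7 256.1 104. ] [471.7 266.1 104. ] [487.  317.5 104. ]
foot top [510.9 257.9   4. ] [473.2 265.1   4. ]
foot side [488.8 316.    4. ] [471.7 268.    4. ] [524.8 305.3   4. ]
tray top [590.2 339.1  16. ] [557.2 192.2  16. ] [413.4 225.9  16. ] [446.6 371.4  16. ]
plate [501. -89.  10.] [ 579.2 -314.9   10. ] [ 465.2 -353.3   10. ] [ 387.4 -130.5   10. ]
floor [ 478.3 -128.1   20. ] [ 508.2 -221.4   20. ] [ 464.7 -237.6   20. ] [ 432.8 -149.5   20. ]
floor side [ 509.2 -224.1   20. ] [ 465.9 -245.    20. ] [ 437.3 -162.2   20. ] [ 480.8 -146.3   20. ]
knob tri [ 428.7 -210.5  145.5] hub [ 504.4 -276.8  104.4]
green [ 447.6 -116.9   12.6]
```

```bash
cat >> h.py <<'E'
def to(x,y,z,yaw=None):
    "shift in tool axes (mm) and spin (rad) still to go"
    o=bot.get_obs();r=R.from_euler("xyz",o["tcp_rot"]);d=r.inv().apply(np.array([x,y,z])-o["tool_pos"])
    print("tool shift/80:",np.round(d/80,3),"spin/0.1:",None if yaw is None else round((o["tcp_rot"][2]-yaw)/.1,2),"pos",o["tool_pos"].round(1),"yaw",o["tcp_rot"].round(3),"t",o["time"],"w",o["grip_width"],o["finger_force"],o["contact_force"].round(1))
E
python3 - <<'E'
from h import *
np.set_printoptions(precision=1,suppress=True)
print("cap",tri((143,214),(205,298)),"supply foot",atz("top",(296,196),0),atz("top",(351,190),0),"beaker",atz("top",(319,313),90))
to(480,-250,226,-.279);to(498,287,226)
E
```

```text
cap [651.  364.9 142.7] supply foot [730.9  93.    0. ] [747.3 -24.3   0. ] beaker [483.3  37.6  90. ]
tool shift/80: [ 4.6 -1.6  0. ] spin/0.1: 6.12 pos [ 171.5 -495.8  226.1] yaw [-3.1 -0.   0.3] t 0.1 w 91.5628638692006 0.0 [-0.  -0.7  0.3]
tool shift/80: [ 7.1 -7.9  0. ] spin/0.1: None pos [ 171.5 -495.8  226.1] yaw [-3.1 -0.   0.3] t 0.1 w 91.5628638692006 0.0 [-0.  -0.7  0.3]
```

Emit:
jog_arm([
  {"xyz": [0.46,-0.16,0],"spin": 0},
  {"xyz": [0.46,-0.16,0],"spin": 0},
  {"xyz": [0.46,-0.16,0],"spin": 0},
  {"xyz": [0.46,-0.16,0],"spin": 0},
  {"xyz": [0.46,-0.16,0],"spin": 0},
  {"xyz": [0.46,-0.16,0],"spin": 0},
  {"xyz": [0.46,-0.16,0],"spin": 0},
  {"xyz": [0.46,-0.16,0],"spin": 0},
  {"xyz": [0.46,-0.16,0],"spin": 0},
  {"xyz": [0.46,-0.16,0],"spin": 0},
], gripper=100)

```text
time: 1.35
tool_pos: [478.3, -254.0, 226.4]
tcp_rot: [-3.141, 0.001, 0.333]
contact_force: [0.5, 0.2, 0.2]
grip_width: 91.8
finger_force: 0.0
```

Emit:
jog_arm([
  {"xyz": [0,0,0],"spin": 0.9},
  {"xyz": [0,0,0],"spin": 0.9},
  {"xyz": [0,0,0],"spin": 0.9},
  {"xyz": [0,0,0],"spin": 0.9},
  {"xyz": [0,0,0],"spin": 0.9},
  {"xyz": [0,0,0],"spin": 0.9},
  {"xyz": [0,0,0],"spin": 0.72},
  {"xyz": [0,0,0],"spin": 0},
  {"xyz": [0,0,0],"spin": 0},
  {"xyz": [0,0,0],"spin": 0},
])

```text
time: 2.6
tool_pos: [477.5, -255.0, 226.6]
tcp_rot: [3.142, 0.0, -0.278]
contact_force: [0.1, -0.2, 0.6]
grip_width: 91.9
finger_force: 0.0
```

```bash
python3 -c "
from h import *
to(492.5,288.4,226,-.279)"
```

```text
tool shift/80: [-1.686 -6.583  0.008] spin/0.1: 0.01 pos [ 477.5 -255.   226.6] yaw [ 3.142  0.    -0.278] t 2.6 w 91.92588359057365 0.0 [ 0.1 -0.2  0.6]
```

Emit:
jog_arm([
  {"xyz": [-0.12,-0.47,0],"spin": 0},
  {"xyz": [-0.12,-0.47,0],"spin": 0},
  {"xyz": [-0.12,-0.47,0],"spin": 0},
  {"xyz": [-0.12,-0.47,0],"spin": 0},
  {"xyz": [-0.12,-0.47,0],"spin": 0},
  {"xyz": [-0.12,-0.47,0],"spin": 0},
  {"xyz": [-0.12,-0.47,0],"spin": 0},
  {"xyz": [-0.12,-0.47,0],"spin": 0},
  {"xyz": [-0.12,-0.47,0],"spin": 0},
  {"xyz": [-0.12,-0.47,0],"spin": 0},
])

```text
time: 3.85
tool_pos: [488.8, 134.2, 226.8]
tcp_rot: [-3.142, -0.0, -0.279]
contact_force: [0.1, 0.5, 0.2]
grip_width: 91.5
finger_force: 0.0
```

Emit:
jog_arm([
  {"xyz": [-0.12,-0.47,0],"spin": 0},
  {"xyz": [-0.12,-0.47,0],"spin": 0},
  {"xyz": [-0.12,-0.47,0],"spin": 0},
  {"xyz": [-0.12,-0.47,0],"spin": 0},
  {"xyz": [0,0,0],"spin": 0},
  {"xyz": [0,0,0],"spin": 0},
  {"xyz": [0,0,0],"spin": 0},
  {"xyz": [0,0,0],"spin": 0},
  {"xyz": [0,0,0],"spin": 0},
  {"xyz": [0,0,0],"spin": 0},
])

```text
time: 5.1
tool_pos: [493.5, 287.8, 226.8]
tcp_rot: [3.142, -0.0, -0.28]
contact_force: [0.2, -0.8, -0.2]
grip_width: 91.9
finger_force: 0.0
```

```bash
python3 -c "
from h import *
to(492.5,288.4,60,-.279)"
```

```text
tool shift/80: [-0.014 -0.004  2.084] spin/0.1: -0.01 pos [493.5 287.8 226.8] yaw [ 3.142 -0.    -0.28 ] t 5.1 w 91.86057705790637 0.0 [ 0.2 -0.8 -0.2]
```

Emit:
jog_arm([
  {"xyz": [-0.014,-0.005,0.3],"spin": 0},
  {"xyz": [0,0,0.3],"spin": 0},
  {"xyz": [0,0,0.3],"spin": 0},
  {"xyz": [0,0,0.3],"spin": 0},
  {"xyz": [0,0,0.3],"spin": 0},
  {"xyz": [0,0,0.3],"spin": 0},
  {"xyz": [0,0,0.2],"spin": 0},
  {"xyz": [0,0,0.085],"spin": 0},
  {"xyz": [0,0,0],"spin": 0},
  {"xyz": [0,0,0],"spin": 0},
])

```text
time: 6.35
tool_pos: [493.0, 289.0, 60.7]
tcp_rot: [-3.141, -0.001, -0.279]
contact_force: [0.4, 0.0, -0.0]
grip_width: 91.5
finger_force: 0.0
```

Emit:
jog_arm([
  {"xyz": [0,0,0],"spin": 0},
  {"xyz": [0,0,0],"spin": 0},
  {"xyz": [0,0,0],"spin": 0},
  {"xyz": [0,0,0],"spin": 0},
  {"xyz": [0,0,0],"spin": 0},
  {"xyz": [0,0,0],"spin": 0},
  {"xyz": [0,0,0],"spin": 0},
  {"xyz": [0,0,0],"spin": 0},
  {"xyz": [0,0,0],"spin": 0},
  {"xyz": [0,0,0],"spin": 0},
], gripper=0)

```text
time: 7.6
tool_pos: [492.6, 289.0, 60.0]
tcp_rot: [-3.141, -0.0, -0.279]
contact_force: [-0.1, 3.7, 1.5]
grip_width: 55.7
finger_force: 30.0
```

Emit:
jog_arm([
  {"xyz": [0,0,-0.08],"spin": 0},
  {"xyz": [0,0,-0.15],"spin": 0},
  {"xyz": [0,0,-0.22],"spin": 0},
  {"xyz": [0,0,-0.25],"spin": 0},
  {"xyz": [0,0,-0.25],"spin": 0},
  {"xyz": [0,0,-0.25],"spin": 0},
  {"xyz": [0,0,-0.25],"spin": 0},
  {"xyz": [0,0,-0.2],"spin": 0},
  {"xyz": [0,0,-0.15],"spin": 0},
  {"xyz": [0,0,-0.08],"spin": 0},
])

```text
time: 8.85
tool_pos: [492.5, 288.7, 210.9]
tcp_rot: [3.142, -0.0, -0.279]
contact_force: [0.9, -0.6, -4.7]
grip_width: 56.1
finger_force: 30.0
```

```bash
python3 -c "
from h import *
cv2.imwrite('pics/s2.png',cv2.resize(bot.capture('side')[150:400,200:400],None,fx=2,fy=2))
to(622,-120,212,-1.236)"
```

```text
tool shift/80: [ 2.962  4.467 -0.008] spin/0.1: 9.57 pos [492.7 288.8 211.4] yaw [-3.141e+00 -1.000e-03 -2.790e-01] t 8.9 w 56.03608265166912 29.959115982055664 [ 0.1  0.7 -4.1]
```

View pics/s2.png

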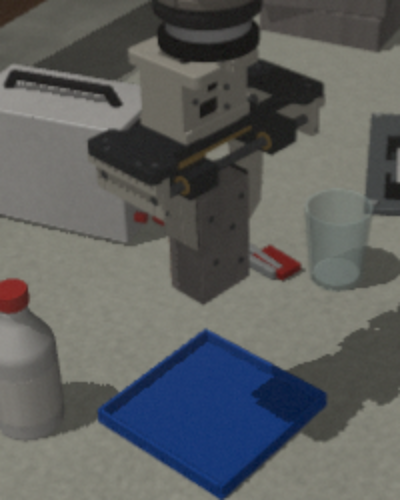

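Emit:
jog_arm([
  {"xyz": [0.1,0.15,0],"spin": 0},
  {"xyz": [0.2,0.3,0],"spin": 0},
  {"xyz": [0.22,0.34,0],"spin": 0},
  {"xyz": [0.22,0.34,0],"spin": 0},
  {"xyz": [0.22,0.34,0],"spin": 0},
  {"xyz": [0.22,0.34,0],"spin": 0},
  {"xyz": [0.22,0.34,0],"spin": 0},
  {"xyz": [0.22,0.34,0],"spin": 0},
  {"xyz": [0.22,0.34,0],"spin": 0},
  {"xyz": [0.22,0.34,0],"spin": 0},
])

```text
time: 10.15
tool_pos: [580.6, -2.5, 209.4]
tcp_rot: [3.141, 0.002, -0.28]
contact_force: [0.5, -0.1, -5.4]
grip_width: 56.1
finger_force: 30.0
```

Emit:
jog_arm([
  {"xyz": [0.22,0.34,0],"spin": 0},
  {"xyz": [0.22,0.34,0],"spin": 0},
  {"xyz": [0.22,0.34,0],"spin": 0},
  {"xyz": [0.16,0.22,0],"spin": 0},
  {"xyz": [0.08,0.08,0],"spin": 0},
  {"xyz": [0,0,0],"spin": 0.4},
  {"xyz": [0,0,0],"spin": 0.8},
  {"xyz": [0,0,0],"spin": 0.8},
  {"xyz": [0,0,0],"spin": 0.8},
  {"xyz": [0,0,0],"spin": 0.8},
])

```text
time: 11.4
tool_pos: [620.9, -120.8, 210.1]
tcp_rot: [-3.142, 0.001, -0.641]
contact_force: [0.3, -0.4, -4.4]
grip_width: 55.6
finger_force: 30.0
```

Emit:
jog_arm([
  {"xyz": [0,0,0],"spin": 0.8},
  {"xyz": [0,0,0],"spin": 0.8},
  {"xyz": [0,0,0],"spin": 0.8},
  {"xyz": [0,0,0],"spin": 0.8},
  {"xyz": [0,0,0],"spin": 0.8},
  {"xyz": [0,0,0],"spin": 0.8},
  {"xyz": [0,0,0],"spin": 0.8},
  {"xyz": [0,0,0],"spin": 0.37},
  {"xyz": [0,0,0],"spin": 0},
  {"xyz": [0,0,0],"spin": 0},
])

```text
time: 12.65
tool_pos: [621.1, -121.6, 210.3]
tcp_rot: [3.142, 0.0, -1.235]
contact_force: [0.4, -0.8, -4.5]
grip_width: 55.7
finger_force: 30.0
```

```bash
python3 -c "
from h import *
to(622,-120,60,-1.236)"
```

```text
tool shift/80: [-0.015 -0.018  1.879] spin/0.1: 0.01 pos [ 621.1 -121.6  210.3] yaw [ 3.142  0.    -1.235] t 12.65 w 55.683242351327166 29.959178566932678 [ 0.4 -0.8 -4.5]
```

Emit:
jog_arm([
  {"xyz": [0,0,0.15],"spin": 0},
  {"xyz": [0,0,0.25],"spin": 0},
  {"xyz": [0,0,0.3],"spin": 0},
  {"xyz": [0,0,0.3],"spin": 0},
  {"xyz": [0,0,0.3],"spin": 0},
  {"xyz": [0,0,0.25],"spin": 0},
  {"xyz": [0,0,0.2],"spin": 0},
  {"xyz": [0,0,0.1],"spin": 0},
  {"xyz": [0,0,0.06],"spin": 0},
  {"xyz": [0,0,0.02],"spin": 0},
])

```text
time: 13.9
tool_pos: [621.3, -121.9, 56.1]
tcp_rot: [-3.141, -0.0, -1.236]
contact_force: [-0.4, -0.1, -5.1]
grip_width: 56.0
finger_force: 30.0
```

```bash
python3 -c "
from h import *
to(621,-121,56,-1.236)
d,h=26,75
for a in np.radians(np.arange(0,91,7.5)):
    # pivot edge at 0; start (-d,h)
    x=-d*np.cos(a)+h*np.sin(a); z=d*np.sin(a)+h*np.cos(a)
    if a: print(round(np.degrees(a),1),'dx/80 %.3f dz/80 %.3f'%((x-px)/80,(pz-z)/80))
    px,pz=x,z
"
```

```text
tool shift/80: [-0.012  0.     0.002] spin/0.1: -0.0 pos [ 621.3 -121.9   56.1] yaw [-3.141 -0.    -1.236] t 13.9 w 56.01361562897686 29.959133863449097 [-0.4 -0.1 -5.1]
7.5 dx/80 0.125 dz/80 -0.034
15.0 dx/80 0.129 dz/80 -0.018
22.5 dx/80 0.130 dz/80 -0.001
30.0 dx/80 0.129 dz/80 0.016
37.5 dx/80 0.126 dz/80 0.033
45.0 dx/80 0.120 dz/80 0.049
52.5 dx/80 0.113 dz/80 0.064
60.0 dx/80 0.103 dz/80 0.078
67.5 dx/80 0.092 dz/80 0.091
75.0 dx/80 0.080 dz/80 0.102
82.5 dx/80 0.066 dz/80 0.112
90.0 dx/80 0.050 dz/80 0.120
```

Emit:
jog_arm([
  {"xyz": [0,0,0.015],"spin": 0},
  {"xyz": [0,0,0.015],"spin": 0},
  {"xyz": [0,0,0],"spin": 0},
  {"xyz": [0,0,0],"spin": 0},
  {"xyz": [0,0,0],"spin": 0},
  {"xyz": [0,0,0],"spin": 0},
  {"xyz": [0,0,0],"spin": 0},
  {"xyz": [0,0,0],"spin": 0},
  {"xyz": [0,0,0],"spin": 0},
  {"xyz": [0,0,0],"spin": 0},
])

```text
time: 15.15
tool_pos: [621.5, -121.9, 55.9]
tcp_rot: [-3.14, -0.001, -1.236]
contact_force: [-3.8, 1.4, 8.2]
grip_width: 56.2
finger_force: 30.0
```

Emit:
jog_arm([
  {"xyz": [0.06,0,-0.02],"spin": 0},
  {"xyz": [0.065,0,-0.014],"spin": 0},
  {"xyz": [0.064,0,-0.011],"spin": 0},
  {"xyz": [0.065,0,-0.007],"spin": 0},
  {"xyz": [0.065,0,-0.003],"spin": 0},
  {"xyz": [0.065,0,0.002],"spin": 0},
  {"xyz": [0.065,0,0.006],"spin": 0},
  {"xyz": [0.064,0,0.01],"spin": 0},
  {"xyz": [0,0,0],"spin": 0},
  {"xyz": [0,0,0],"spin": 0},
])

```text
time: 16.4
tool_pos: [634.5, -160.4, 56.4]
tcp_rot: [3.141, 0.0, -1.236]
contact_force: [-0.0, -0.2, -4.8]
grip_width: 55.6
finger_force: 30.0
```

```bash
python3 -c "
from h import *
to(621,-121,56,-1.236)
a=bot.capture('side')
cv2.imwrite('pics/s3.png',cv2.resize(a[100:290,260:460],None,fx=3,fy=3))"
```

```text
tool shift/80: [-0.521 -0.003  0.005] spin/0.1: -0.0 pos [ 634.5 -160.4   56.4] yaw [ 3.141  0.    -1.236] t 16.4 w 55.6087092279423 29.964537620544434 [-0.  -0.2 -4.8]
```

View pics/s3.png

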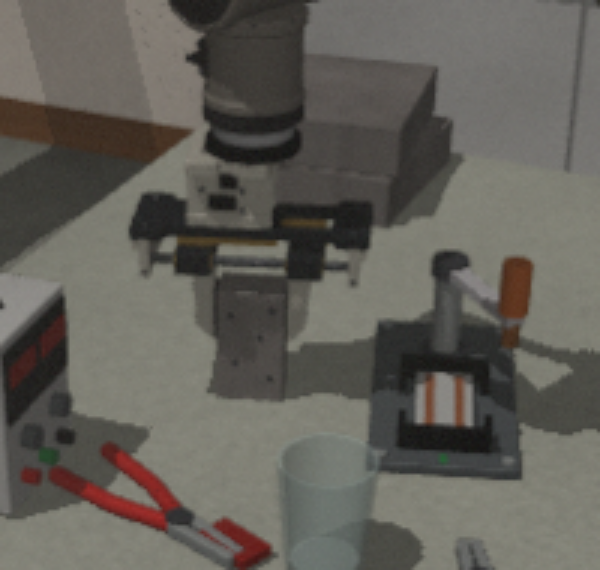

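Emit:
jog_arm([
  {"xyz": [0,0,0.01],"spin": 0},
  {"xyz": [0,0,0],"spin": 0},
  {"xyz": [0,0,0],"spin": 0},
  {"xyz": [0,0,0],"spin": 0},
  {"xyz": [0,0,0],"spin": 0},
  {"xyz": [0,0,0],"spin": 0},
  {"xyz": [0,0,0],"spin": 0},
  {"xyz": [0,0,0],"spin": 0},
  {"xyz": [0,0,0],"spin": 0},
  {"xyz": [0,0,0],"spin": 0},
])

```text
time: 17.7
tool_pos: [634.7, -160.5, 56.0]
tcp_rot: [-3.141, -0.0, -1.236]
contact_force: [-2.2, 3.3, 5.5]
grip_width: 55.6
finger_force: 30.0
```

Emit:
jog_arm([
  {"xyz": [0,0,0],"spin": 0},
  {"xyz": [0,0,0],"spin": 0},
  {"xyz": [0,0,0],"spin": 0},
  {"xyz": [0.05,0,-0.02],"spin": 0},
  {"xyz": [0.05,0,-0.02],"spin": 0},
  {"xyz": [0.05,0,-0.02],"spin": 0},
  {"xyz": [0.05,0,0],"spin": 0},
  {"xyz": [0,0,0],"spin": 0},
  {"xyz": [0,0,0],"spin": 0},
  {"xyz": [0,0,0],"spin": 0},
], gripper=75)

```text
time: 18.95
tool_pos: [639.7, -175.5, 60.4]
tcp_rot: [3.141, 0.0, -1.236]
contact_force: [-0.6, 0.0, -0.3]
grip_width: 68.8
finger_force: 0.0
```

Emit:
jog_arm([
  {"xyz": [0,0,0],"spin": 0},
  {"xyz": [0,0,0],"spin": 0},
  {"xyz": [0,0,0],"spin": 0},
  {"xyz": [0,0,0],"spin": 0},
  {"xyz": [0,0,0],"spin": 0},
  {"xyz": [0,0,0],"spin": 0},
  {"xyz": [0,0,0],"spin": 0},
  {"xyz": [0,0,0],"spin": 0},
  {"xyz": [0,0,0.02],"spin": 0},
  {"xyz": [0,0,0.02],"spin": 0},
], gripper=0)

```text
time: 20.2
tool_pos: [640.0, -175.8, 60.4]
tcp_rot: [-3.141, -0.001, -1.236]
contact_force: [-6.8, 3.8, 24.5]
grip_width: 55.7
finger_force: 30.0
```

```bash
python3 -c "
from h import *
to(621,-121,60,-1.236)
d,h=10,80
for a in np.radians(np.linspace(0,75,15)):
    x=-d*np.cos(a)+h*np.sin(a); z=d*np.sin(a)+h*np.cos(a)
    if a: print(round(np.degrees(a),1),'dx/80 %.3f dz/80 %.3f'%((x-px)/80,(pz-z)/80))
    px,pz=x,z
"
```

```text
tool shift/80: [-0.725 -0.001  0.004] spin/0.1: 0.0 pos [ 640.  -175.8   60.4] yaw [-3.141e+00 -1.000e-03 -1.236e+00] t 20.2 w 55.706406557831656 29.99002307653427 [-6.8  3.8 24.5]
5.4 dx/80 0.094 dz/80 -0.007
10.7 dx/80 0.094 dz/80 0.001
16.1 dx/80 0.094 dz/80 0.010
21.4 dx/80 0.092 dz/80 0.019
26.8 dx/80 0.090 dz/80 0.028
32.1 dx/80 0.087 dz/80 0.036
37.5 dx/80 0.083 dz/80 0.044
42.9 dx/80 0.079 dz/80 0.051
48.2 dx/80 0.074 dz/80 0.059
53.6 dx/80 0.068 dz/80 0.065
58.9 dx/80 0.062 dz/80 0.071
64.3 dx/80 0.055 dz/80 0.077
69.6 dx/80 0.047 dz/80 0.081
75.0 dx/80 0.040 dz/80 0.086
```

Emit:
jog_arm([
  {"xyz": [0.047,0,-0.004],"spin": 0},
  {"xyz": [0.047,0,-0.003],"spin": 0},
  {"xyz": [0.047,0,0],"spin": 0},
  {"xyz": [0.047,0,0.001],"spin": 0},
  {"xyz": [0.047,0,0.005],"spin": 0},
  {"xyz": [0.047,0,0.005],"spin": 0},
  {"xyz": [0.046,0,0.01],"spin": 0},
  {"xyz": [0.046,0,0.01],"spin": 0},
  {"xyz": [0,0,0],"spin": 0},
  {"xyz": [0,0,0],"spin": 0},
])

```text
time: 21.45
tool_pos: [649.7, -203.8, 56.7]
tcp_rot: [-3.141, -0.0, -1.236]
contact_force: [-2.0, 2.5, 8.2]
grip_width: 55.8
finger_force: 30.0
```

```bash
python3 -c "
from h import *
to(621,-121,60,-1.236)
a=bot.capture('side')
cv2.imwrite('pics/s4.png',cv2.resize(a[140:250,300:450],None,fx=3,fy=3))"
```

```text
tool shift/80: [-1.095e+00 -1.000e-03 -4.200e-02] spin/0.1: -0.0 pos [ 649.7 -203.8   56.7] yaw [-3.141 -0.    -1.236] t 21.45 w 55.77745966174787 29.999162256717682 [-2.   2.5  8.2]
```

View pics/s4.png

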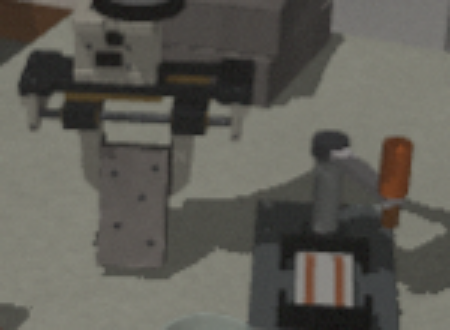

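Emit:
jog_arm([
  {"xyz": [0.045,0,0.022],"spin": 0},
  {"xyz": [0.045,0,0.02],"spin": 0},
  {"xyz": [0.044,0,0.018],"spin": 0},
  {"xyz": [0.043,0,0.018],"spin": 0},
  {"xyz": [0.042,0,0.022],"spin": 0},
  {"xyz": [0.041,0,0.022],"spin": 0},
  {"xyz": [0.04,0,0.025],"spin": 0},
  {"xyz": [0.039,0,0.026],"spin": 0},
  {"xyz": [0,0,0],"spin": 0},
  {"xyz": [0,0,0],"spin": 0},
])

```text
time: 22.75
tool_pos: [659.2, -231.1, 43.3]
tcp_rot: [-3.14, -0.003, -1.237]
contact_force: [-0.7, -2.5, 6.2]
grip_width: 55.7
finger_force: 30.0
```

Emit:
jog_arm([
  {"xyz": [0.037,0,0.03],"spin": 0},
  {"xyz": [0.037,0,0.03],"spin": 0},
  {"xyz": [0.034,0,0.032],"spin": 0},
  {"xyz": [0.034,0,0.033],"spin": 0},
  {"xyz": [0.031,0,0.036],"spin": 0},
  {"xyz": [0.031,0,0.036],"spin": 0},
  {"xyz": [0.028,0,0.038],"spin": 0},
  {"xyz": [0.027,0,0.038],"spin": 0},
  {"xyz": [0.024,0,0.04],"spin": 0},
  {"xyz": [0.023,0,0.04],"spin": 0},
])

```text
time: 24.0
tool_pos: [668.2, -256.1, 15.9]
tcp_rot: [-3.138, -0.007, -1.237]
contact_force: [1.1, -6.6, 7.5]
grip_width: 55.9
finger_force: 30.0
```

Emit:
jog_arm([
  {"xyz": [0.02,0,0.041],"spin": 0},
  {"xyz": [0.02,0,0.042],"spin": 0},
  {"xyz": [0,0,0],"spin": 0},
  {"xyz": [0,0,0],"spin": 0},
  {"xyz": [0,0,0],"spin": 0},
  {"xyz": [0,0,0],"spin": 0},
  {"xyz": [0,0,0],"spin": 0},
  {"xyz": [0,0,0],"spin": 0},
  {"xyz": [0,0,0],"spin": 0},
  {"xyz": [0,0,0],"spin": 0},
])

```text
time: 25.25
tool_pos: [668.9, -258.0, 8.3]
tcp_rot: [-3.139, -0.005, -1.237]
contact_force: [1.6, -5.3, 4.0]
grip_width: 55.6
finger_force: 30.0
```

Emit:
jog_arm([
  {"xyz": [0,0,0],"spin": 0},
  {"xyz": [0,0,0],"spin": 0},
  {"xyz": [0,0,0],"spin": 0},
  {"xyz": [0,0,0],"spin": 0},
  {"xyz": [0,0,0],"spin": 0},
  {"xyz": [0,0,-0.2],"spin": 0},
  {"xyz": [0,0,-0.3],"spin": 0},
  {"xyz": [0,0,-0.4],"spin": 0},
  {"xyz": [0,0,-0.4],"spin": 0},
  {"xyz": [0,0,-0.4],"spin": 0},
], gripper=100)

```text
time: 26.5
tool_pos: [667.8, -255.8, 145.2]
tcp_rot: [-3.141, -0.001, -1.236]
contact_force: [0.9, 0.1, -0.3]
grip_width: 91.8
finger_force: 0.0
```

```bash
python3 -c "
from h import *
to(640,-160,150,-1.236)"
```

```text
tool shift/80: [-1.245 -0.065 -0.061] spin/0.1: -0.0 pos [ 667.8 -255.8  145.2] yaw [-3.141e+00 -1.000e-03 -1.236e+00] t 26.5 w 91.78077309292232 0.0 [ 0.9  0.1 -0.3]
```

Emit:
jog_arm([
  {"xyz": [0,0,-0.2],"spin": -0.7},
  {"xyz": [0,0,-0.2],"spin": -0.7},
  {"xyz": [0,0,-0.1],"spin": -0.7},
  {"xyz": [0,0,0],"spin": -0.7},
  {"xyz": [0,0,0],"spin": -0.7},
  {"xyz": [0,0,0],"spin": -0.7},
  {"xyz": [0,0,0],"spin": -0.7},
  {"xyz": [0,0,0],"spin": 0},
  {"xyz": [0,0,0],"spin": 0},
  {"xyz": [0,0,0],"spin": 0},
])

```text
time: 27.75
tool_pos: [667.6, -255.7, 182.9]
tcp_rot: [-3.142, -0.0, -0.747]
contact_force: [-0.4, -0.1, 0.1]
grip_width: 91.6
finger_force: 0.0
```

```bash
python3 -c "
from h import *
to(429,-210.5,185,-.745)"
```

```text
tool shift/80: [-2.573  1.612 -0.027] spin/0.1: -0.02 pos [ 667.6 -255.7  182.9] yaw [-3.142 -0.    -0.747] t 27.75 w 91.60827772792287 0.0 [-0.4 -0.1  0.1]
```

Emit:
jog_arm([
  {"xyz": [-0.2,0.12,0],"spin": 0},
  {"xyz": [-0.36,0.23,0],"spin": 0},
  {"xyz": [-0.4,0.25,0],"spin": 0},
  {"xyz": [-0.4,0.25,0],"spin": 0},
  {"xyz": [-0.4,0.25,0],"spin": 0},
  {"xyz": [-0.4,0.25,0],"spin": 0},
  {"xyz": [-0.28,0.18,0],"spin": 0},
  {"xyz": [-0.13,0.08,0],"spin": 0},
  {"xyz": [0,0,0],"spin": 0},
  {"xyz": [0,0,0],"spin": 0},
])

```text
time: 29.0
tool_pos: [430.2, -211.1, 182.8]
tcp_rot: [-3.141, -0.001, -0.746]
contact_force: [0.3, -1.4, 0.3]
grip_width: 91.8
finger_force: 0.0
```

```bash
python3 -c "
from h import *
a=bot.capture('top')
cv2.imwrite('pics/t5.png',cv2.convertScaleAbs(cv2.resize(a[170:370,370:560],None,fx=3,fy=3),alpha=1.4))
to(429,-210.5,108,-.745)"
```

```text
tool shift/80: [-0.015  0.005  0.933] spin/0.1: -0.01 pos [ 430.1 -211.   182.6] yaw [-3.141e+00 -1.000e-03 -7.460e-01] t 29.05 w 91.80838493246313 0.0 [ 0.3 -0.6  0.6]
```

View pics/t5.png

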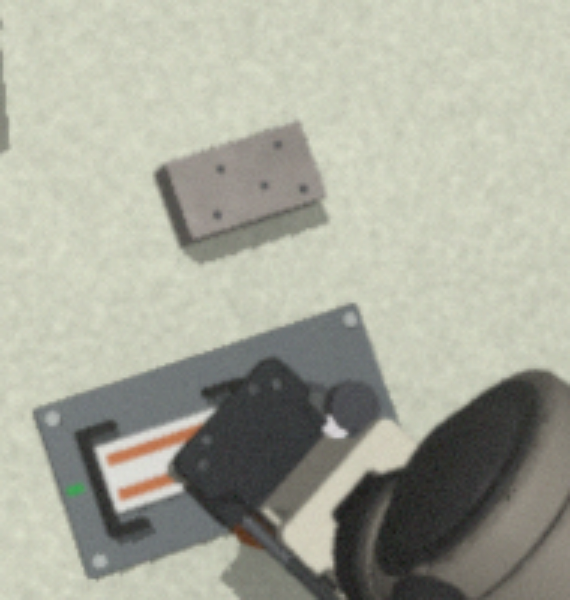

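Emit:
jog_arm([
  {"xyz": [-0.015,0.005,0.2],"spin": 0},
  {"xyz": [0,0,0.25],"spin": 0},
  {"xyz": [0,0,0.25],"spin": 0},
  {"xyz": [0,0,0.15],"spin": 0},
  {"xyz": [0,0,0.08],"spin": 0},
  {"xyz": [0,0,0],"spin": 0},
  {"xyz": [0,0,0],"spin": 0},
  {"xyz": [0,0,0],"spin": 0},
  {"xyz": [0,0,0],"spin": 0},
  {"xyz": [0,0,0],"spin": 0},
])

```text
time: 30.3
tool_pos: [428.1, -210.2, 108.4]
tcp_rot: [3.142, -0.0, -0.746]
contact_force: [-0.5, 0.4, -0.1]
grip_width: 91.9
finger_force: 0.0
```

Emit:
jog_arm([
  {"xyz": [0,0,0],"spin": 0},
  {"xyz": [0,0,0],"spin": 0},
  {"xyz": [0,0,0],"spin": 0},
  {"xyz": [0,0,0],"spin": 0},
  {"xyz": [0,0,0],"spin": 0},
  {"xyz": [0,0,0],"spin": 0},
  {"xyz": [0,0,0],"spin": 0},
  {"xyz": [0,0,0],"spin": 0},
  {"xyz": [0,0,0],"spin": 0},
  {"xyz": [0,0,0],"spin": 0},
], gripper=0)

```text
time: 31.55
tool_pos: [428.1, -210.2, 108.2]
tcp_rot: [3.142, -0.0, -0.746]
contact_force: [0.2, 0.1, 0.2]
grip_width: 23.5
finger_force: 30.0
```

```bash
python3 -c "
from h import *
P=[atz('top',(370+u/3,170+v/3),40) for u,v in [(166,164),(298,122),(325,197),(189,243)]]
print(np.round(P,1),np.mean(P,0).round(1),[np.degrees(np.arctan2(*(P[i]-P[j])[1::-1])).round(1) for i,j in((1,0),(2,3))])
to(429,-210.5,108,-.745)"
```

```text
[[ 667.1 -174.2   40. ]
 [ 699.3 -266.9   40. ]
 [ 647.3 -284.1   40. ]
 [ 613.2 -189.2   40. ]] [ 656.7 -228.6   40. ] [np.float64(-70.8), np.float64(-70.2)]
tool shift/80: [ 0.011 -0.005  0.003] spin/0.1: -0.01 pos [ 428.1 -210.2  108.2] yaw [ 3.142 -0.    -0.746] t 31.55 w 23.46006369868772 29.999941885471344 [0.2 0.1 0.2]
```

Emit:
jog_arm([
  {"xyz": [0.003,0.1125,0],"spin": -0.9},
  {"xyz": [0.005,0.1125,0],"spin": -0.9},
  {"xyz": [0.005,0.1125,0],"spin": -0.9},
  {"xyz": [0.005,0.1125,0],"spin": -0.9},
  {"xyz": [0.005,0.1125,0],"spin": -0.9},
  {"xyz": [0.005,0.1125,0],"spin": -0.9},
  {"xyz": [0.005,0.1125,0],"spin": -0.9},
  {"xyz": [0.005,0.1125,0],"spin": -0.9},
  {"xyz": [0.005,0.1125,0],"spin": -0.9},
  {"xyz": [0.005,0.1125,0],"spin": -0.9},
])

```text
time: 32.8
tool_pos: [403.9, -294.1, 108.3]
tcp_rot: [3.14, -0.003, 0.156]
contact_force: [7.7, 0.3, -4.6]
grip_width: 23.7
finger_force: 30.0
```

Emit:
jog_arm([
  {"xyz": [0,0,0],"spin": 0},
  {"xyz": [0,0,0],"spin": 0},
  {"xyz": [0,0,0],"spin": 0},
  {"xyz": [0,0,0],"spin": 0},
  {"xyz": [0,0,-0.2],"spin": 0},
  {"xyz": [0,0,-0.4],"spin": 0},
  {"xyz": [0,0,-0.4],"spin": 0},
  {"xyz": [0,0,0],"spin": 0},
  {"xyz": [0,0,0],"spin": 0},
  {"xyz": [0,0,0],"spin": 0},
], gripper=100)

```text
time: 34.05
tool_pos: [402.0, -292.9, 187.1]
tcp_rot: [-3.14, 0.001, 0.154]
contact_force: [0.5, -0.7, 0.2]
grip_width: 91.8
finger_force: 0.0
```

```bash
python3 -c "
from h import *
to(656.7,-228.6,190,-1.233)"
```

```text
tool shift/80: [ 3.269 -0.307 -0.04 ] spin/0.1: 13.87 pos [ 402.  -292.9  187.1] yaw [-3.14e+00  1.00e-03  1.54e-01] t 34.05 w 91.77416004438038 0.0 [ 0.5 -0.7  0.2]
```

Emit:
jog_arm([
  {"xyz": [0.2,-0.02,0],"spin": 0},
  {"xyz": [0.36,-0.03,0],"spin": 0},
  {"xyz": [0.4,-0.04,0],"spin": 0},
  {"xyz": [0.4,-0.04,0],"spin": 0},
  {"xyz": [0.4,-0.04,0],"spin": 0},
  {"xyz": [0.4,-0.04,0],"spin": 0},
  {"xyz": [0.4,-0.04,0],"spin": 0},
  {"xyz": [0.4,-0.04,0],"spin": 0},
  {"xyz": [0.31,-0.02,0],"spin": 0},
  {"xyz": [0,0,0],"spin": 0.9},
])

```text
time: 35.3
tool_pos: [659.3, -226.9, 186.5]
tcp_rot: [-3.141, 0.001, 0.064]
contact_force: [0.1, -0.1, -1.5]
grip_width: 91.9
finger_force: 0.0
```

Emit:
jog_arm([
  {"xyz": [0,0,0],"spin": 1},
  {"xyz": [0,0,0],"spin": 1},
  {"xyz": [0,0,0],"spin": 1},
  {"xyz": [0,0,0],"spin": 1},
  {"xyz": [0,0,0],"spin": 1},
  {"xyz": [0,0,0],"spin": 1},
  {"xyz": [0,0,0],"spin": 1},
  {"xyz": [0,0,0],"spin": 1},
  {"xyz": [0,0,0],"spin": 1},
  {"xyz": [0,0,0],"spin": 1},
])

```text
time: 36.55
tool_pos: [657.9, -227.8, 187.2]
tcp_rot: [3.141, 0.001, -0.939]
contact_force: [0.6, -0.6, -0.2]
grip_width: 91.8
finger_force: 0.0
```

Emit:
jog_arm([
  {"xyz": [0,0,0.2],"spin": 1},
  {"xyz": [0,0,0.3],"spin": 1},
  {"xyz": [0,0,0.3],"spin": 0.97},
  {"xyz": [0,0,0.2],"spin": 0},
  {"xyz": [0,0,0],"spin": 0},
  {"xyz": [0,0,0],"spin": 0},
  {"xyz": [0,0,0],"spin": 0},
  {"xyz": [0,0,0],"spin": 0},
  {"xyz": [0,0,0],"spin": 0},
  {"xyz": [0,0,0],"spin": 0},
])

```text
time: 37.8
tool_pos: [657.2, -228.8, 108.4]
tcp_rot: [-3.142, -0.0, -1.233]
contact_force: [-0.0, 0.3, 0.1]
grip_width: 91.9
finger_force: 0.0
```

```bash
python3 -c "
from h import *
to(656.7,-228.6,10,-1.233)"
```

```text
tool shift/80: [-0.005  0.005  1.23 ] spin/0.1: -0.0 pos [ 657.2 -228.8  108.4] yaw [-3.142 -0.    -1.233] t 37.8 w 91.88616047154126 0.0 [-0.   0.3  0.1]
```

Emit:
jog_arm([
  {"xyz": [-0.005,0.005,0.2],"spin": 0},
  {"xyz": [0,0,0.3],"spin": 0},
  {"xyz": [0,0,0.3],"spin": 0},
  {"xyz": [0,0,0.25],"spin": 0},
  {"xyz": [0,0,0.13],"spin": 0},
  {"xyz": [0,0,0.07],"spin": 0},
  {"xyz": [0,0,0],"spin": 0},
  {"xyz": [0,0,0],"spin": 0},
  {"xyz": [0,0,0],"spin": 0},
  {"xyz": [0,0,0],"spin": 0},
])

```text
time: 39.05
tool_pos: [656.9, -228.7, 8.7]
tcp_rot: [-3.141, -0.001, -1.233]
contact_force: [-0.4, 0.1, 0.0]
grip_width: 91.8
finger_force: 0.0
```

Emit:
jog_arm([
  {"xyz": [0,0,0],"spin": 0},
  {"xyz": [0,0,0],"spin": 0},
  {"xyz": [0,0,0],"spin": 0},
  {"xyz": [0,0,0],"spin": 0},
  {"xyz": [0,0,0],"spin": 0},
  {"xyz": [0,0,0],"spin": 0},
  {"xyz": [0,0,0],"spin": 0},
  {"xyz": [0,0,-0.1],"spin": 0},
  {"xyz": [0,0,-0.2],"spin": 0},
  {"xyz": [0,0,-0.3],"spin": 0},
], gripper=0)

```text
time: 40.3
tool_pos: [655.9, -228.4, 56.5]
tcp_rot: [3.14, 0.001, -1.233]
contact_force: [-0.6, 0.6, -4.5]
grip_width: 55.5
finger_force: 30.0
```

```bash
python3 -c "
from h import *
to(470,-184.1,90,-1.236)"
```

```text
tool shift/80: [-1.293  2.01  -0.413] spin/0.1: 0.03 pos [ 655.9 -228.4   56.5] yaw [ 3.140e+00  1.000e-03 -1.233e+00] t 40.3 w 55.523053016628175 29.99922215938568 [-0.6  0.6 -4.5]
```

Emit:
jog_arm([
  {"xyz": [-0.15,0,-0.1],"spin": 0},
  {"xyz": [-0.3,0,-0.15],"spin": 0},
  {"xyz": [-0.35,0,-0.15],"spin": 0},
  {"xyz": [-0.3,0.05,0],"spin": 0},
  {"xyz": [-0.19,0.2,0],"spin": 0},
  {"xyz": [0,0.3,0],"spin": 0},
  {"xyz": [0,0.35,0],"spin": 0},
  {"xyz": [0,0.35,0],"spin": 0},
  {"xyz": [0,0.35,0],"spin": 0},
  {"xyz": [0,0.25,0],"spin": 0},
])

```text
time: 41.55
tool_pos: [481.1, -179.5, 88.4]
tcp_rot: [3.141, 0.001, -1.233]
contact_force: [0.7, -0.7, -5.2]
grip_width: 55.9
finger_force: 30.0
```

Emit:
jog_arm([
  {"xyz": [0,0.12,0],"spin": 0},
  {"xyz": [0,0.04,0],"spin": 0},
  {"xyz": [0,0,0],"spin": 0},
  {"xyz": [0,0,0],"spin": 0},
  {"xyz": [0,0,0.15],"spin": 0},
  {"xyz": [0,0,0.1],"spin": 0},
  {"xyz": [0,0,0],"spin": 0},
  {"xyz": [0,0,0],"spin": 0},
  {"xyz": [0,0,0],"spin": 0},
  {"xyz": [0,0,0],"spin": 0},
])

```text
time: 42.8
tool_pos: [470.9, -184.6, 68.5]
tcp_rot: [-3.141, -0.001, -1.233]
contact_force: [-0.5, -0.8, -3.9]
grip_width: 55.8
finger_force: 30.0
```

```bash
python3 -c "
from h import *
t=bot.capture('top');s=bot.capture('side')
c=np.zeros((450,800,3),np.uint8)
c[:300,:400]=cv2.resize(t[262:367,375:515],(400,300),interpolation=2)
c[:,400:]=cv2.resize(s[175:265,370:450],(400,450),interpolation=2)
cv2.imwrite('pics/z6.png',cv2.convertScaleAbs(c,alpha=1.5))
to(470,-184.1,60,-1.236)"
```

```text
tool shift/80: [-0.009  0.008  0.105] spin/0.1: 0.03 pos [ 470.8 -184.5   68.4] yaw [-3.141 -0.    -1.233] t 42.9 w 55.76057449190721 29.999316930770874 [-0.   0.6 -5.2]
```

View pics/z6.png

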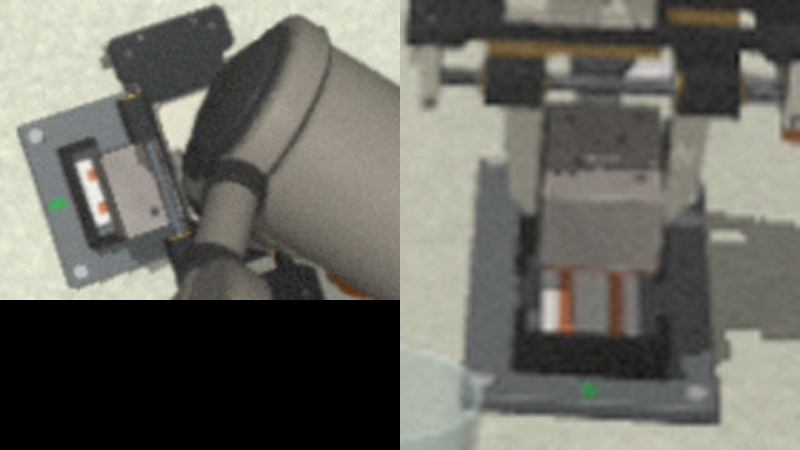

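```bash
python3 - <<'E'
from h import *
np.set_printoptions(precision=1,suppress=True)
TC=lambda u,v:(375+u/2.857,262+v/2.857);SC=lambda u,v:(370+(u-400)/5,175+v/5)
ex=np.array([.329,-.944]);ey=np.array([.944,.329])
o=np.array([470,-184.1])
cc=lambda p:np.round([(p[:2]-o)@ex,(p[:2]-o)@ey],1)
print("wall top",[cc(atz("top",TC(*p),32)) for p in[(58,150),(95,250),(215,97)]])
print("wall side z32",[cc(atz("side",SC(*p),32)) for p in[(515,337),(668,338)]])
print("plate side z10",[cc(atz("side",SC(*p),10)) for p in[(466,403),(718,422),(482,158)]])
print("plate top z10",[cc(atz("top",TC(*p),10)) for p in[(18,127),(325,25),(380,183),(75,290)]])
print("blk top z99.7",[cc(atz("top",TC(*p),99.7)) for p in[(102,158),(126,238)]])
print("blk side z99.7",[cc(atz("side",SC(*p),99.7)) for p in[(545,202),(665,205)]])
print("blk side z59.7",[cc(atz("side",SC(*p),59.7)) for p in[(543,262),(661,272)]])
E
```

```text
wall top [array([-61.2,  37.1]), array([-59. , -35.9]), array([56.7, 37.3])]
wall side z32 [array([-59.7,  36. ]), array([-52.4, -35.4])]
plate side z10 [array([-85.3,  57. ]), array([-88.2, -59.4]), array([160.3,  57.8])]
plate top z10 [array([-79.6,  60.5]), array([159.4,  60.1]), array([158.1, -60.2]), array([-77.8, -60.3])]
blk top z99.7 [array([-46.9,  25.9]), array([-48.8, -27.1])]
blk side z99.7 [array([-50. ,  26.3]), array([-46.6, -28.5])]
blk side z59.7 [array([-35.7,  25. ]), array([-38.8, -30.1])]
```

Emit:
jog_arm([
  {"xyz": [-0.022,-0.012,0.05],"spin": 0},
  {"xyz": [0,0,0.08],"spin": 0},
  {"xyz": [0,0,0.08],"spin": 0},
  {"xyz": [0,0,0.08],"spin": 0},
  {"xyz": [0,0,0.06],"spin": 0},
  {"xyz": [0,0,0.04],"spin": 0},
  {"xyz": [0,0,0.03],"spin": 0},
  {"xyz": [0,0,0.02],"spin": 0},
  {"xyz": [0,0,0],"spin": 0},
  {"xyz": [0,0,0],"spin": 0},
])

```text
time: 44.15
tool_pos: [471.2, -182.5, 33.2]
tcp_rot: [-3.141, -0.0, -1.233]
contact_force: [0.4, 0.4, -5.3]
grip_width: 55.7
finger_force: 30.0
```

Emit:
jog_arm([
  {"xyz": [0,0,0.02],"spin": 0},
  {"xyz": [0,0,0.02],"spin": 0},
  {"xyz": [0,0,0.015],"spin": 0},
  {"xyz": [0,0,0.01],"spin": 0},
  {"xyz": [0,0,0.005],"spin": 0},
  {"xyz": [0,0,0],"spin": 0},
  {"xyz": [0,0,0],"spin": 0},
  {"xyz": [0,0,0],"spin": 0},
  {"xyz": [0,0,0],"spin": 0},
  {"xyz": [0,0,0],"spin": 0},
])

```text
time: 45.4
tool_pos: [471.1, -182.5, 28.2]
tcp_rot: [-3.141, -0.0, -1.233]
contact_force: [-4.0, 1.6, 4.4]
grip_width: 55.7
finger_force: 30.0
```

Emit:
jog_arm([
  {"xyz": [0,0,0],"spin": 0},
  {"xyz": [0,0,0],"spin": 0},
  {"xyz": [0,0,0],"spin": 0},
  {"xyz": [0,0,-0.1],"spin": 0},
  {"xyz": [0,0,-0.3],"spin": 0},
  {"xyz": [0,0,-0.4],"spin": 0},
  {"xyz": [0,0,-0.4],"spin": 0},
  {"xyz": [0,0,-0.4],"spin": 0},
  {"xyz": [0,0,-0.3],"spin": 0},
  {"xyz": [0,0,-0.1],"spin": 0},
], gripper=85)

```text
time: 46.65
tool_pos: [471.7, -182.8, 189.2]
tcp_rot: [-3.14, -0.003, -1.233]
contact_force: [0.7, -0.5, -1.0]
grip_width: 77.9
finger_force: 0.0
```

```bash
python3 -c "
from h import *
to(403,-293.5,187,.154)
a=bot.capture('side')
c=cv2.resize(a[175:265,370:450],(400,450),interpolation=2)
cv2.imwrite('pics/z7.png',cv2.convertScaleAbs(c,alpha=1.5))"
```

```text
tool shift/80: [1.022 1.269 0.028] spin/0.1: -13.87 pos [ 471.7 -182.8  189.2] yaw [-3.140e+00 -3.000e-03 -1.233e+00] t 46.65 w 77.89295071031711 0.0 [ 0.7 -0.5 -1. ]
```

View pics/z7.png

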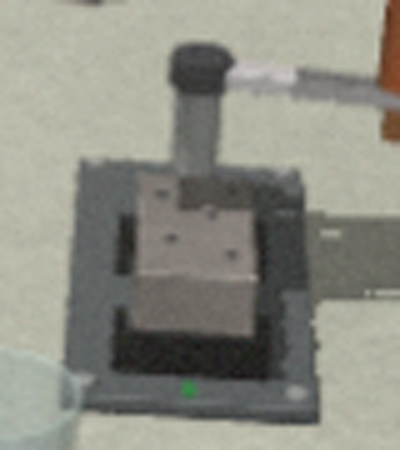

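Emit:
jog_arm([
  {"xyz": [0.2,0.25,0],"spin": 0},
  {"xyz": [0.3,0.37,0],"spin": 0},
  {"xyz": [0.3,0.37,0],"spin": 0},
  {"xyz": [0.22,0.28,0],"spin": 0},
  {"xyz": [0,0,0],"spin": -0.99},
  {"xyz": [0,0,0],"spin": -0.99},
  {"xyz": [0,0,0],"spin": -0.99},
  {"xyz": [0,0,0],"spin": -0.99},
  {"xyz": [0,0,0],"spin": -0.99},
  {"xyz": [0,0,0],"spin": -0.99},
], gripper=100)

```text
time: 47.95
tool_pos: [401.8, -292.7, 186.3]
tcp_rot: [-3.141, 0.002, -0.636]
contact_force: [-0.3, -0.3, 0.8]
grip_width: 91.6
finger_force: 0.0
```

Emit:
jog_arm([
  {"xyz": [0,0,0],"spin": -0.99},
  {"xyz": [0,0,0],"spin": -0.99},
  {"xyz": [0,0,0],"spin": -0.99},
  {"xyz": [0,0,0],"spin": -0.99},
  {"xyz": [0,0,0],"spin": -0.99},
  {"xyz": [0,0,0],"spin": -0.99},
  {"xyz": [0,0,0],"spin": -0.99},
  {"xyz": [0,0,0],"spin": -0.99},
  {"xyz": [0,0,0],"spin": 0},
  {"xyz": [0,0,0],"spin": 0},
])

```text
time: 49.2
tool_pos: [402.1, -292.9, 186.9]
tcp_rot: [-3.141, 0.001, 0.151]
contact_force: [1.0, -1.2, -0.2]
grip_width: 91.5
finger_force: 0.0
```

```bash
python3 -c "
from h import *
to(403.5,-293.5,108,.15)"
```

```text
tool shift/80: [0.017 0.011 0.987] spin/0.1: 0.01 pos [ 402.1 -292.9  186.9] yaw [-3.141e+00  1.000e-03  1.510e-01] t 49.2 w 91.52325805415036 0.0 [ 1.  -1.2 -0.2]
```

Emit:
jog_arm([
  {"xyz": [0.01,0.008,0.3],"spin": 0},
  {"xyz": [0,0,0.3],"spin": 0},
  {"xyz": [0,0,0.25],"spin": 0},
  {"xyz": [0,0,0.13],"spin": 0},
  {"xyz": [0,0,0],"spin": 0},
  {"xyz": [0,0,0],"spin": 0},
  {"xyz": [0,0,0],"spin": 0},
  {"xyz": [0,0,0],"spin": 0},
  {"xyz": [0,0,0],"spin": 0},
  {"xyz": [0,0,0],"spin": 0},
])

```text
time: 50.45
tool_pos: [403.2, -293.6, 109.1]
tcp_rot: [3.141, -0.0, 0.153]
contact_force: [0.4, -0.5, 0.3]
grip_width: 91.8
finger_force: 0.0
```

Emit:
jog_arm([
  {"xyz": [0,0,0],"spin": 0},
  {"xyz": [0,0,0],"spin": 0},
  {"xyz": [0,0,0],"spin": 0},
  {"xyz": [0,0,0],"spin": 0},
  {"xyz": [0,0,0],"spin": 0},
  {"xyz": [0,0,0],"spin": 0},
  {"xyz": [0,0,0],"spin": 0},
  {"xyz": [0,0,0],"spin": 0},
  {"xyz": [0,0,0],"spin": 0},
  {"xyz": [0,0,0],"spin": 0},
], gripper=0)

```text
time: 51.7
tool_pos: [403.1, -293.8, 109.1]
tcp_rot: [3.141, 0.0, 0.153]
contact_force: [0.2, -0.6, 0.4]
grip_width: 23.5
finger_force: 30.0
```

Emit:
jog_arm([
  {"xyz": [0.005,-0.1125,0],"spin": 0.9},
  {"xyz": [0.005,-0.1125,0],"spin": 0.9},
  {"xyz": [0.005,-0.1125,0],"spin": 0.9},
  {"xyz": [0.005,-0.1125,0],"spin": 0.9},
  {"xyz": [0.005,-0.1125,0],"spin": 0.9},
  {"xyz": [0.005,-0.1125,0],"spin": 0.9},
  {"xyz": [0.005,-0.1125,0],"spin": 0.9},
  {"xyz": [0.005,-0.1125,0],"spin": 0.9},
  {"xyz": [0.005,-0.1125,0],"spin": 0.9},
  {"xyz": [0.005,-0.1125,0],"spin": 0.9},
])

```text
time: 52.95
tool_pos: [428.0, -209.1, 109.0]
tcp_rot: [3.142, 0.002, -0.75]
contact_force: [-2.3, 2.5, 2.3]
grip_width: 23.6
finger_force: 30.0
```

```bash
python3 -c "
from h import *
to(471.0,-183,109,-1.236)
p=bot.get_obs()['tool_pos'][:2]-[502.9,-278.5];print(np.hypot(*p),np.arctan2(p[1],p[0])-np.radians(109.2))"
```

```text
tool shift/80: [ 0.171 -0.605 -0.   ] spin/0.1: 4.86 pos [ 428.  -209.1  109. ] yaw [ 3.142e+00  2.000e-03 -7.500e-01] t 52.95 w 23.60856419113236 29.998222589492798 [-2.3  2.5  2.3]
102.08838427525598 0.4885646562345327
```

Emit:
jog_arm([
  {"xyz": [0.005,-0.1125,0],"spin": 0.9},
  {"xyz": [0.005,-0.1125,0],"spin": 0.9},
  {"xyz": [0.005,-0.1125,0],"spin": 0.9},
  {"xyz": [0.005,-0.1125,0],"spin": 0.9},
  {"xyz": [0.005,-0.1125,0],"spin": 0.9},
  {"xyz": [0.001,-0.045,0],"spin": 0.36},
  {"xyz": [0,0,0],"spin": 0},
  {"xyz": [0,0,0],"spin": 0},
  {"xyz": [0,0,0],"spin": 0},
  {"xyz": [0,0,0],"spin": 0},
])

```text
time: 54.2
tool_pos: [468.6, -181.7, 109.0]
tcp_rot: [-3.141, 0.004, -1.233]
contact_force: [0.1, 7.8, 3.9]
grip_width: 23.1
finger_force: 30.0
```

```bash
python3 -c "
from h import *
to(471.0,-183,109,-1.236)
p=bot.get_obs()['tool_pos'][:2]-[502.9,-278.5];print(np.hypot(*p),np.arctan2(p[1],p[0])-np.radians(109.2))"
```

```text
tool shift/80: [ 0.026 -0.023  0.   ] spin/0.1: 0.03 pos [ 468.6 -181.7  109. ] yaw [-3.141  0.004 -1.233] t 54.2 w 23.077482576841913 30.000530183315277 [0.1 7.8 3.9]
102.73771484313659 0.005562476346203882
```

Emit:
jog_arm([
  {"xyz": [0.026,-0.015,0],"spin": 0},
  {"xyz": [0,0,0],"spin": 0},
  {"xyz": [0,0,0],"spin": 0},
  {"xyz": [0,0,0],"spin": 0},
  {"xyz": [0,0,0],"spin": 0},
  {"xyz": [0,0,0],"spin": 0},
  {"xyz": [0,0,0],"spin": 0},
  {"xyz": [0,0,0],"spin": 0},
  {"xyz": [0,0,0],"spin": 0},
  {"xyz": [0,0,0],"spin": 0},
])

```text
time: 55.45
tool_pos: [468.9, -181.5, 109.0]
tcp_rot: [3.14, 0.008, -1.233]
contact_force: [-5.0, 14.4, 9.6]
grip_width: 23.4
finger_force: 30.0
```

Emit:
jog_arm([
  {"xyz": [0,0,0],"spin": 0},
  {"xyz": [0,0,0],"spin": 0},
  {"xyz": [0,0,0],"spin": 0},
  {"xyz": [0,0,0],"spin": 0},
  {"xyz": [0,0,0],"spin": 0},
  {"xyz": [0,0,-0.2],"spin": 0},
  {"xyz": [0,0,-0.4],"spin": 0},
  {"xyz": [0,0,-0.4],"spin": 0},
  {"xyz": [0,0,-0.2],"spin": 0},
  {"xyz": [0,0,0],"spin": 0},
], gripper=100)

```text
time: 56.7
tool_pos: [471.3, -185.8, 206.1]
tcp_rot: [-3.14, -0.002, -1.233]
contact_force: [0.5, 0.0, -0.2]
grip_width: 91.6
finger_force: 0.0
```

```bash
python3 -c "
from h import *
to(471.0,-183,109,-1.236)
a=bot.capture('side')
m=cv2.inRange(cv2.cvtColor(a,cv2.COLOR_BGR2HSV),(3,150,90),(14,255,255));m[:170]=0;m[225:]=0;m[:,:370]=0;m[:,450:]=0
ys,xs=np.nonzero(m);print(len(xs),xs.min(),xs.max(),ys.min(),ys.max())
p=((xs.min()+xs.max())/2,(ys.min()+ys.max())/2)
for z in (110,122):print(atz('side',p,z))
"
```

```text
tool shift/80: [-0.037 -0.006  1.213] spin/0.1: 0.03 pos [ 471.3 -185.8  206.1] yaw [-3.140e+00 -2.000e-03 -1.233e+00] t 56.7 w 91.61515598802258 0.0 [ 0.5  0.  -0.2]
144 407 416 188 206
[ 476.92411376 -209.95063935  110.        ]
[ 469.99323249 -187.04023829  122.        ]
```

```bash
python3 -c "
from plant import bot
print(bot.close_job())"
```

```text
the job is handed in; nothing more can be done
None
```

The specimen is in the pocket copper face down, the probe is swung over its middle and released, and the job is handed in at about 57 s. The last camera check put the knob within about 5 mm of the block's centre; no verdict came back.

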